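Open the two-dial bolt lock of a steel parts case

ROBOT

A 6-joint arm with a two-finger parallel gripper is mounted at the origin on the work surface. World frame = base frame: x ahead of the robot, y to its left, z up, the work surface at z = 0. Lengths are in m, angles in rad, forces in N, time in s.
With the tool pointing down it reaches from about 0.225 to 0.875 m from the base axis. Payload 3.4 kg.
Tool frame: the origin (TCP) lies midway between the tips of the shut fingers; the grasp point (between the pads) lies 19 mm behind it (manip.grip_point_offset is the distance from the TCP to the grasp point, in m); x points along the fingers, y is the direction in which the jaws open and shut, and the axes are right-handed (so a half turn about x gives the same grasp; the last joint's range is limited). The gripper opens to 85 mm and grips with 20 to 120 N. Pads are 22 mm wide; open, the fingers measure 114 mm over their backs; the gripper's body (76 mm by 85 mm) begins 54 mm behind the grasp point. The pads swing forward as they close: fully open they stand 13 mm farther back than shut.
Start: joints at [-1.322, 0.276, 1.505, -0, 1.361, -0.121], TCP at [0.208, -0.536, 0.231] pointing down, gripper open.
Joint ranges: [-2.89, 2.89], [-0.75, 2.08], [0.22, 2.7], [-1.18, 4.32], [0.11, 2.71], [-2.7, 2.7]. Speed limits (rad/s): [2.57, 2.57, 3.14, 3.14, 3.14, 3.14].

INTERFACE

Orientations are given as a unit quaternion [w, x, y, z].
In Python, from rig import manip gives the robot as it stands.
- The arm moves only by the shell command python3 -m crank 'ROWS' [FORCE]. ROWS is a JSON object of lists of equal length, an entry for each row: "grip": the opening, from 0 (shut) to 1 (fully open); "slide": the shift along the world's x, y, z in cm, a list of three; "roll": the turn about the world's z in degrees. In form: {"grip": [grip, ...], "slide": [[dx, dy, dz], ...], "roll": [roll, ...]}. A call has 1 to 20 rows; each row is the pose to reach, as a shift and turn from the pose commanded when the call began; what a row does not reach only later rows make up. A row lasts 1/10 s, in which the tool goes at most 50 mm and 8.59 degrees, less where a joint would pass 70% of its speed; a pose out of reach is approached as far as the arm can. A call with a gripper value outside its range is refused whole. The fingers move at their own pace and stop on an object; FORCE is the grip in N (left out, the last holds). Time passes only in rows, so rows that repeat a pose let the fingers close. It gives the time, the measured TCP pose, the force and the opening at its end, in the units of the state.
- manip.get_state(): the state, without advancing time (a new reading comes with each control period).
- manip.get_image(name): name is "side" or "top"; returns a dict with "frame" (480x640x3 uint8, red, green, blue), "K" (3x3 intrinsics, pixels), "R" (3x3) and "t" (3): a world point X has camera coordinates R X + t. Camera axes: x right, y down, z forward; pixel columns grow to the right and rows downward; lengths in m; the calibration is good to about 2 mm. A picture is of the moment at which its call begins. There is no depth.
- manip.sign_off(): hands the job in, once; it reports no verdict.
The state is a dict: "clock": time; "qpos": joint angles; "qd": joint speeds; "effort": joint torques, N m; "position": TCP position; "ee_rot": TCP orientation; "contact_force": force on the tool from outside, world axes, zero at the start; "moment": the same for the moment, N m; "width": finger opening in m.
Only numpy, scipy, OpenCV 4.12 (cv2) and the standard library are available. Lean on these libraries where they do the work, as an engineer would, in place of code of your own. Each camera call takes 0.05 s, during which the arm holds its last target. There are 200 camera calls.

TASK

Unlock the grey steel case: turn the left dial to three and the right dial to two, each gently back and forth around its mark until you feel it catch, for the marks are not exact and a caught dial must not be forced further. Then draw the bolt by its red tab all the way back from the keeper, without forcing it if it jams, and let go, leaving the brass bush and the tin standing where they are on it.

Things in the scene. Friction and masses are not known exactly. Their poses are not given: they have to be found in the camera images.
- case: steel case, 246 x 366 mm, lid top 72 mm above the bench, fixed; origin at the centre of its underside, z up, x from the hinged edge (near the robot) to the far edge with the keeper, y to the robot's left. Dial axes at y = +90 mm (left) and -90 mm (right), x = 0. The bolt lies between them
- dial_left (a joint): left dial's angle (rad), growing counter-clockwise seen from above. Marks on the lid, radial rows of 1 to 4 white dots: one at 0.0, two at 0.8, three at 1.6, four at 2.4; end stops at -0.15 and 2.55. Starts between 0.45 and 0.95. Its code number is three, nominally 1.6, but it really catches up to 0.30 rad to either side, differently each time; only feel tells where. Free, it takes about 0.05 N m and stays put
- dial_left_grip (a point): middle of the left dial's grip bar, on the dial's axis, 29 mm above the lid; z up, turns with the dial. Aluminium bar 48 mm long, 12 mm thick; top 12 mm above this point, foot 20 mm below, on a black disc 68 mm in diameter, 8 mm thick. The bar's pointing end (red stripe on top) lies 1.942 rad counter-clockwise from this point's x axis
- ring_left: slotted ring inside the case, out of reach, on the left dial's axis 20 mm below the lid's top, turning with the dial through a spring of 4 N m/rad. At the right angle a sprung catch snaps into its slot (play 0.05 rad either way) and holds it both ways: from there turning resistance climbs steeply. The free catch presses 2.5 N; over 12 N (0.3 N m, 0.07 rad too far) breaks the lock
- dial_right (a joint): right dial's angle (rad), growing counter-clockwise seen from above. Marks on the lid, radial rows of 1 to 4 white dots: one at 0.0, two at 0.8, three at 1.6, four at 2.4; end stops at -0.15 and 2.55. Starts between 1.45 and 1.95. Its code number is two, nominally 0.8, but it really catches up to 0.30 rad to either side, differently each time; only feel tells where. Free, it takes about 0.05 N m and stays put
- dial_right_grip (a point): middle of the right dial's grip bar, on the dial's axis, 29 mm above the lid; z up, turns with the dial. Aluminium bar 48 mm long, 12 mm thick; top 12 mm above this point, foot 20 mm below, on a black disc 68 mm in diameter, 8 mm thick. The bar's pointing end (red stripe on top) lies 1.942 rad counter-clockwise from this point's x axis
- ring_right: slotted ring inside the case, out of reach, on the right dial's axis 20 mm below the lid's top, turning with the dial through a spring of 4 N m/rad. At the right angle a sprung catch snaps into its slot (play 0.05 rad either way) and holds it both ways: from there turning resistance climbs steeply. The free catch presses 2.5 N; over 12 N (0.3 N m, 0.07 rad too far) breaks the lock
- bolt (a joint): how far the bolt is drawn (m): 0 with its nose in the keeper, 0.030 drawn fully back to its stop; it slides along the case's -x (towards the hinged edge), takes about 1.5 N, and stays where it is left. It moves 2 to 3 mm freely and then jams, stiffening by 4 N per mm, if either dial has not caught
- bolt_tab (a point): upper part of the bolt's red tab, 29 mm above the lid, midway between the dials, at the start 15 mm towards the hinged edge from the line through the dial axes; has the case's axes. The tab is 14 mm thick along x, 32 mm wide along y; its top 10 mm above this point, its foot 24 mm below, on a flat steel bolt 5 mm high
- fence: two stop pins of the bolt inside the case, out of reach, moving with the bolt (origin 36 mm below the lid's top, on the case's middle). They meet the catches of dials that have not caught, with a spring of 4 N per mm behind them; more than 12 N on them breaks the lock
- bush: brass bush standing on the lid near its near left corner, 28 mm in diameter, 22 mm high; origin at the centre of its foot
- tin: small tin standing on the lid near its far right corner, 34 mm in diameter, 30 mm high; origin at the centre of its foot
Things that resemble listed ones, but are neither listed nor needed, are in the scene too. Of the things like the tin, leave any that is turquoise; of the rest the larger one is meant.

How it is judged:
By the outcome, as a careful person would: the job done as asked, in the order asked, and still so for the second after the job is handed in, with the robot touching nothing.
It also fails if it takes over 72 s, if anything falls off the work surface, if the arm or the gripper's body presses on something with over 40 N, if the wrist force passes 120 N, or if a joint passes its speed limit or range.

## Working session

There is one attempt and no reset: what is moved stays moved. The work goes in short steps, Python scripts to look and compute and a shell command to move; the robot and the scene stay as the last step left them, time stands still between calls to the robot, and variables do not carry over. Pictures are saved under pics/ and viewed, on a budget of 10 in all, crops included, one or two more only if the job needs it, and the job is handed in when it is done.

```bash
mkdir -p pics; ls
python3 - <<'E'
from rig import manip
import cv2,numpy as np
for n in("top","side"):
    d=manip.get_image(n); cv2.imwrite(f"pics/{n}0.png",d["frame"][:,:,::-1]); np.savez(f"{n}0.npz",**d)
    print(n,d["K"].tolist(),d["R"].round(4).tolist(),d["t"])
s=manip.get_state();print({k:np.round(v,4) for k,v in s.items()})
E
```

```text
pics
top [[444.16176115291876, 0.0, 322.85081664476917], [0.0, 444.16176115291876, 237.82374501930073], [0.0, 0.0, 1.0]] [[0.0004, -0.9998, 0.0213], [-0.9977, -0.0018, -0.0673], [0.0674, -0.0213, -0.9975]] [-0.04301757  0.59598729  0.85154078]
side [[624.6124741138673, 0.0, 330.45753902865124], [0.0, 624.6124741138673, 240.44232422762175], [0.0, 0.0, 1.0]] [[0.931, -0.3648, 0.0107], [-0.2303, -0.6099, -0.7583], [0.2832, 0.7035, -0.6518]] [-0.56321054  0.19296695  0.93608471]
{'clock': np.float64(0.1), 'qpos': array([-1.322 ,  0.2765,  1.506 ,  0.    ,  1.3607, -0.121 ]), 'qd': array([ 0.001 , -0.0004, -0.002 , -0.0018,  0.0007, -0.0009]), 'effort': array([-1.00000e-04, -4.17703e+01, -2.46404e+01, -3.00000e-04,
        5.90000e-03,  0.00000e+00]), 'position': array([ 0.2077, -0.5357,  0.2305]), 'ee_rot': array([-0.1294, -0.695 , -0.1306,  0.6951]), 'contact_force': array([-0.2327, -0.4482, -0.4316]), 'moment': array([-0.0625, -0.0293, -0.0134]), 'width': np.float64(0.0853)}
```

View pics/top0.png

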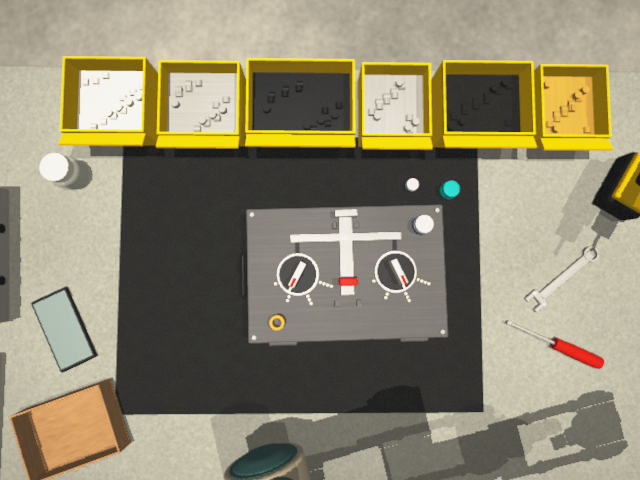

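View pics/side0.png

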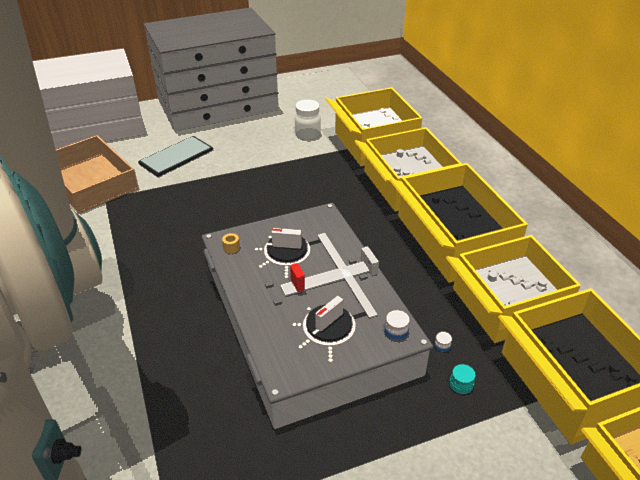

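The top view (up = +x, left = +y) shows the lid at (247..447, 207..342), with the left dial at (298,274), the right dial at (396,272), the red tab at (348,282) and the bush at (277,322). There are three tin-like things: white on the lid at (424,224), a smaller white one on the bench at (412,185), and a turquoise one at (450,189). The one on the lid is meant: it is the larger of the two that aren't turquoise, and it only has to stay put.

```bash
cat > h.py <<'E'
import numpy as np,cv2
def ray(d,uv,z):
    K,R,t=d["K"],d["R"],d["t"]; C=-R.T@t
    v=R.T@np.linalg.inv(K)@np.array([uv[0],uv[1],1.]); return C+v*(z-C[2])/v[2]
def tri(a,ua,b,ub):
    A=[];B=[]
    for d,u in((a,ua),(b,ub)):
        P=d["K"]@np.c_[d["R"],d["t"]]
        for i in(0,1): r=u[i]*P[2]-P[i];A.append(r[:3]);B.append(-r[3])
    return np.linalg.lstsq(np.array(A),np.array(B),rcond=None)[0]
def reds(d,box):
    f=d["frame"].astype(int);m=((f[...,0]>120)&(f[...,1]<70)&(f[...,2]<80)).astype(np.uint8)
    k=np.zeros_like(m);x0,y0,x1,y1=box;k[y0:y1,x0:x1]=1
    n,l,s,c=cv2.connectedComponentsWithStats(m*k)
    return [(c[i].round(1),s[i]) for i in range(1,n) if s[i][4]>4]
E
python3 - <<'E'
import numpy as np,cv2
from h import *
T=dict(np.load("top0.npz"));S=dict(np.load("side0.npz"))
print("topred",reds(T,(240,200,450,345)));print("sidered",reds(S,(200,200,440,430)))
for n,d,box in(("top",T,(240,200,450,345)),("side",S,(200,200,440,430))):
    x0,y0,x1,y1=box;g=d["frame"].min(2)
    m=(g>185).astype(np.uint8)*255;k=np.zeros_like(m);k[y0:y1,x0:x1]=m[y0:y1,x0:x1]
    cs,_=cv2.findContours(k,cv2.RETR_EXTERNAL,cv2.CHAIN_APPROX_NONE)
    for c in cs:
        if len(c)>=5:
            e=cv2.fitEllipse(c);bb=cv2.boundingRect(c)
            print(n,np.round(e[0],1),np.round(e[1],1),bb,ray(d,e[0],.072).round(4))
for p in((252,214),(437.5,211),(252.5,338),(443,332.5)): print(p,ray(T,p,.072).round(4))
a=cv2.resize(T["frame"][200:345,240:450],None,fx=3.8,fy=3.8,interpolation=cv2.INTER_CUBIC)
cv2.imwrite("pics/c1.png",a[:,:,::-1])
E
```

```text
topred [(array([347.9, 281. ]), array([339, 277,  18,   8, 118], dtype=int32)), (array([403.5, 279.5]), array([402, 276,   4,   8,  12], dtype=int32)), (array([292.5, 282. ]), array([291, 279,   4,   7,  10], dtype=int32))]
sidered [(array([275., 229.]), array([272, 229,   7,   1,   7], dtype=int32)), (array([298.2, 276.3]), array([290, 264,  15,  28, 220], dtype=int32)), (array([321.5, 311. ]), array([318, 309,   8,   5,  16], dtype=int32))]
top [253.4 337.4] [3.  3.6] (252, 336, 4, 4) [0.4112 0.0846 0.072 ]
top [442.4 331.4] [2.9 3.3] (441, 330, 4, 4) [ 0.4211 -0.2604  0.072 ]
top [310.5 303. ] [2.1 3. ] (309, 302, 4, 3) [ 0.4731 -0.0187  0.072 ]
top [408.8 300. ] [2.3 2.3] (408, 299, 3, 3) [ 0.4783 -0.1993  0.072 ]
top [287. 300.] [2.6 2.6] (286, 299, 3, 3) [0.4786 0.0242 0.072 ]
top [407.  296.5] [0. 1.] (406, 296, 3, 2) [ 0.4847 -0.196   0.072 ]
top [308.1 297.4] [2.9 6.3] (306, 295, 5, 6) [ 0.4833 -0.0142  0.072 ]
top [386.1 295.3] [2.5 6.3] (384, 293, 5, 6) [ 0.4869 -0.1574  0.072 ]
top [405.2 293. ] [2.3 2.3] (404, 292, 3, 3) [ 0.4911 -0.1928  0.072 ]
top [346.9 289.9] [ 9.1 
[... 2745 characters left out ...]
1.] (255, 248, 3, 2) [0.48   0.0236 0.072 ]
side [369.5 254.6] [ 5.9 22.2] (362, 247, 16, 16) [ 0.6511 -0.0574  0.072 ]
side [253.5 234.8] [ 51.6 114.1] (295, 244, 15, 19) [0.486  0.0591 0.072 ]
side [281.6 252.5] [21.7 35.1] (264, 243, 30, 22) [ 0.5168 -0.0011  0.072 ]
side [208.3 235.5] [0. 1.] (207, 235, 4, 2) [0.4134 0.0846 0.072 ]
side [339.  281.5] [52.3 86.2] (305, 233, 72, 84) [ 0.5801 -0.0983  0.072 ]
side [288.4 231.2] [ 4.1 31.8] (272, 229, 29, 6) [0.5447 0.0473 0.072 ]
side [329.6 205. ] [2. 3.] (328, 204, 4, 3) [0.6382 0.0913 0.072 ]
(252, 214) [0.6364 0.0897 0.072 ]
(437.5, 211) [ 0.6431 -0.2551  0.072 ]
(252.5, 338) [0.4102 0.0863 0.072 ]
(443, 332.5) [ 0.4192 -0.2614  0.072 ]
```

View pics/c1.png

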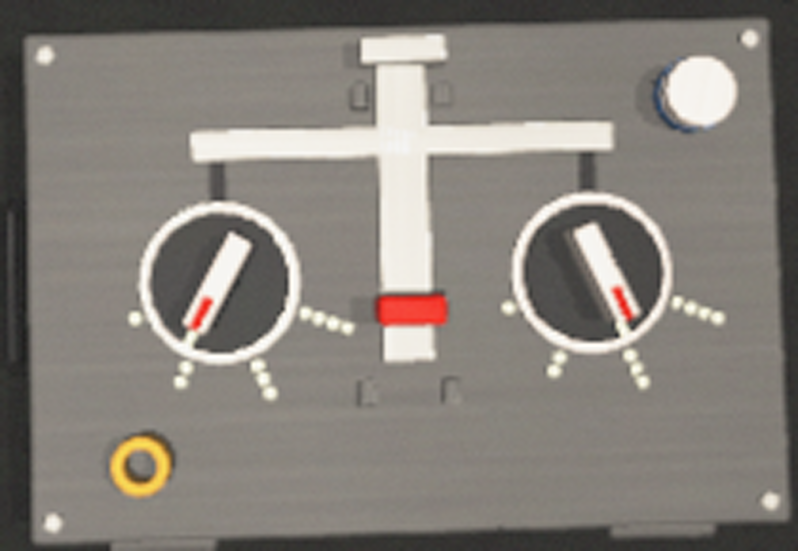

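Case centre is about (0.5296, -0.0847) with yaw 0.028. The left dial is at (0.527, 0.005), angle ≈0.73, and the right dial at (0.532, -0.175), angle ≈1.60. I'm moving above the left dial with the jaws across its bar.

```bash
python3 -m crank '{"grip":[0.6,0.6,0.6,0.6,0.6,0.6,0.6,0.6,0.6,0.6,0.6,0.6,0.6,0.6,0.6,0.6,0.6,0.6],"slide":[[3.2,5.4,0],[6.4,10.8,0],[9.6,16.2,0],[12.8,21.6,0],[16,27,0],[19.2,32.4,0],[22.4,37.8,0],[25.6,43.2,0],[28.7,48.7,0],[31.9,54.1,0],[31.9,54.1,0],[31.9,54.1,0],[31.9,54.1,-3],[31.9,54.1,-6],[31.9,54.1,-8],[31.9,54.1,-8],[31.9,54.1,-8],[31.9,54.1,-8]],"roll":[-8,-16,-24,-32,-40,-46.4,-46.4,-46.4,-46.4,-46.4,-46.4,-46.4,-46.4,-46.4,-46.4,-46.4,-46.4,-46.4]}' 30
python3 - <<'E'
from rig import manip
import cv2,numpy as np
s=manip.get_state();print({k:np.round(v,4) for k,v in s.items()})
a=[cv2.resize(manip.get_image("top")["frame"][190:345,230:450],(560,394),interpolation=cv2.INTER_CUBIC),None]
a[1]=manip.get_image("side")["frame"][170:370,180:460]; a[1]=cv2.resize(a[1],(560,400))
cv2.imwrite("pics/c2.png",cv2.resize(np.vstack(a),(423,600))[:,:,::-1])
E
```

```text
clock: 1.9
position: [0.5278, 0.0044, 0.1526]
ee_rot: [-0.155, 0.691, -0.154, -0.689]
contact_force: [0.3, -0.5, 0.2]
width: 0.0512
{'clock': np.float64(1.9), 'qpos': array([-1.2340e-01,  2.6200e-01,  1.7317e+00, -1.0000e-04,  1.1455e+00,
        1.8880e+00]), 'qd': array([-0.0023, -0.008 , -0.0052,  0.0018, -0.0024,  0.0021]), 'effort': array([ 1.47200e-01, -3.76534e+01, -2.17052e+01,  9.90000e-03,
        2.46000e-02, -1.00000e-04]), 'position': array([0.5278, 0.0044, 0.1526]), 'ee_rot': array([-0.1546,  0.6909, -0.1545, -0.6891]), 'contact_force': array([ 0.2699, -0.4652,  0.1686]), 'moment': array([ 0.0016, -0.0045, -0.0003]), 'width': np.float64(0.0512)}
```

View pics/c2.png

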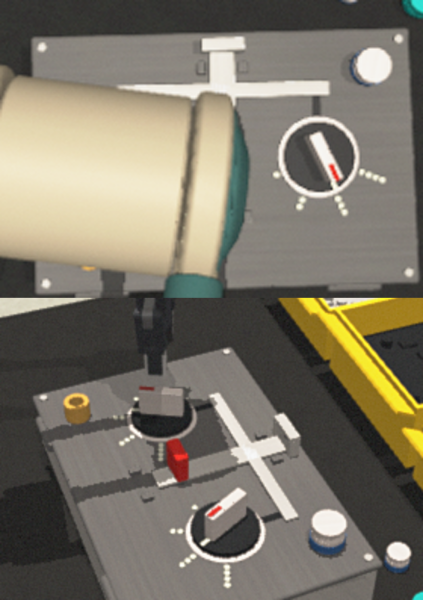

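The side view shows the fingers standing over the left bar, aligned with it. Going down and closing.

```bash
python3 -m crank '{"grip":[0.6,0.6,0.6,0.6,0.4,0.3,0.2,0.1,0.0,0.0,0.0,0.0],"slide":[[0,0.1,-2],[0,0.1,-4],[0,0.1,-6.4],[0,0.1,-6.4],[0,0.1,-6.4],[0,0.1,-6.4],[0,0.1,-6.4],[0,0.1,-6.4],[0,0.1,-6.4],[0,0.1,-6.4],[0,0.1,-6.4],[0,0.1,-6.4]],"roll":[0,0,0,0,0,0,0,0,0,0,0,0]}' 40
python3 - <<'E'
from rig import manip
import numpy as np
s=manip.get_state();print({k:np.round(s[k],4) for k in('position','contact_force','moment','width')})
E
```

```text
clock: 3.2
position: [0.5274, 0.0041, 0.0889]
ee_rot: [-0.153, 0.691, -0.155, -0.689]
contact_force: [-2.2, -4.5, 4.5]
width: 0.011
{'position': array([0.5274, 0.0041, 0.0889]), 'contact_force': array([-2.2459, -4.5181,  4.4933]), 'moment': array([-6.723e-01,  2.550e-01, -6.000e-04]), 'width': np.float64(0.011)}
```

```bash
cat > g.py <<'E'
import sys,numpy as np
from rig import manip
from scipy.spatial.transform import Rotation as Ro
s=manip.get_state();w,x,y,z=s["ee_rot"];v=Ro.from_quat([x,y,z,w]).as_matrix()[:,1]
j=np.arctan2(v[1],v[0]);m=s["moment"][2]
print("t%.1f jaw %.4f Mz %.3f F %s w %.4f p %s"%(s["clock"],j,m,s["contact_force"].round(1),s["width"],s["position"].round(4)))
sys.exit(abs(m)>float(sys.argv[1]))
E
python3 g.py 1; python3 -m crank '{"grip":[0,0,0,0,0,0,0,0,0,0],"slide":[[-0.05,-0.12,0],[-0.05,-0.12,0],[-0.05,-0.12,0],[-0.05,-0.12,0],[-0.05,-0.12,0],[-0.05,-0.12,0],[-0.05,-0.12,0],[-0.05,-0.12,0],[-0.05,-0.12,0],[-0.05,-0.12,0]],"roll":[0,0,1,3,6,9,11,12,12,12]}' >/dev/null; python3 g.py 0.12 && python3 -m crank '{"grip":[0,0,0,0,0,0],"slide":[[0,0,0],[0,0,0],[0,0,0],[0,0,0],[0,0,0],[0,0,0]],"roll":[3,6,9,12,13,13]}' >/dev/null; python3 g.py 0.12
```

```text
t3.2 jaw -2.0097 Mz -0.001 F [-2.2 -4.5  4.5] w 0.0110 p [0.5274 0.0041 0.0889]
t4.2 jaw -1.8012 Mz -0.001 F [-0.  -1.6  6.4] w 0.0114 p [0.5274 0.0042 0.0889]
t4.2 jaw -1.8012 Mz -0.001 F [-0.  -1.6  6.4] w 0.0114 p [0.5274 0.0042 0.0889]False
False
False
```

```bash
sed -i 's/sys.exit(\(.*\))$/sys.exit(int(\1))/' g.py; python3 g.py 0.12 && python3 -m crank '{"grip":[0,0,0,0,0,0],"slide":[[0,0,0],[0,0,0],[0,0,0],[0,0,0],[0,0,0],[0,0,0]],"roll":[3,6,9,12,13,13]}' >/dev/null; python3 g.py 0.12 && python3 -m crank '{"grip":[0,0],"slide":[[0,0,0],[0,0,0]],"roll":[1,2]}' >/dev/null;  python3 g.py 0.12
python3 - <<'E'
from rig import manip
import cv2
cv2.imwrite("pics/c3.png",cv2.resize(manip.get_image("side")["frame"][200:300,200:340],None,fx=4,fy=4,interpolation=cv2.INTER_CUBIC)[:,:,::-1])
E
```

```text
t4.2 jaw -1.8012 Mz -0.001 F [-0.  -1.6  6.4] w 0.0114 p [0.5274 0.0042 0.0889]
t4.8 jaw -1.5741 Mz 0.014 F [-1.5 -2.2  6.5] w 0.0111 p [0.5274 0.0043 0.0889]
t5.0 jaw -1.5390 Mz -0.023 F [-1.1 -1.6  6.4] w 0.0113 p [0.5274 0.0043 0.0889]
```

View pics/c3.png

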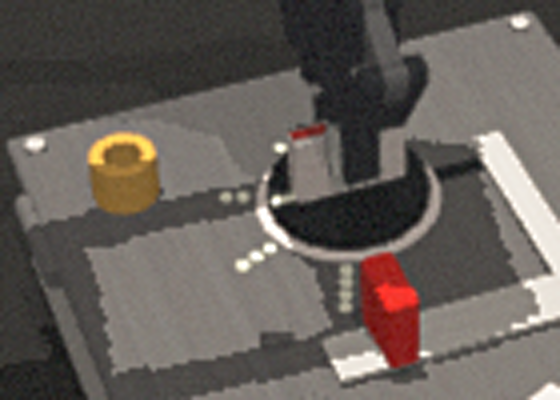

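The bar has followed the jaws and now points between two and three dots (≈1.2). From here I'll go in small guarded steps.

```bash
Z='>/dev/null'; 
python3 -m crank '{"grip":[0,0,0],"slide":[[0,0,0],[0,0,0],[0,0,0]],"roll":[1,2,2]}' >/dev/null; python3 g.py 0.1 && 
python3 -m crank '{"grip":[0,0,0],"slide":[[0,0,0],[0,0,0],[0,0,0]],"roll":[1,2,2]}' >/dev/null; python3 g.py 0.1 && 
python3 -m crank '{"grip":[0,0,0],"slide":[[0,0,0],[0,0,0],[0,0,0]],"roll":[1,2,2]}' >/dev/null; python3 g.py 0.1 && 
python3 -m crank '{"grip":[0,0,0],"slide":[[0,0,0],[0,0,0],[0,0,0]],"roll":[1,2,2]}' >/dev/null; python3 g.py 0.1 && 
python3 -m crank '{"grip":[0,0,0],"slide":[[0,0,0],[0,0,0],[0,0,0]],"roll":[1,2,2]}' >/dev/null; python3 g.py 0.1 && 
python3 -m crank '{"grip":[0,0,0],"slide":[[0,0,0],[0,0,0],[0,0,0]],"roll":[1,2,2]}' >/dev/null; python3 g.py 0.1
```

```text
t5.3 jaw -1.5044 Mz 0.026 F [-0.5 -1.7  6.7] w 0.0113 p [0.5274 0.0043 0.0889]
t5.7 jaw -1.4694 Mz -0.034 F [ 0.2 -2.   6. ] w 0.0109 p [0.5274 0.0043 0.0889]
t6.0 jaw -1.4346 Mz -0.035 F [-1.1 -0.4  5.8] w 0.0112 p [0.5274 0.0043 0.0889]
t6.2 jaw -1.3997 Mz 0.039 F [-1.  -1.4  5.8] w 0.0112 p [0.5274 0.0044 0.0889]
t6.5 jaw -1.3648 Mz 0.046 F [-1.1 -1.8  5.8] w 0.0112 p [0.5274 0.0044 0.0889]
t6.8 jaw -1.3299 Mz 0.056 F [-0.8 -0.8  7.5] w 0.0111 p [0.5274 0.0044 0.0889]
```

```bash
python3 -m crank '{"grip":[0,0,0],"slide":[[0,0,0],[0,0,0],[0,0,0]],"roll":[1,2,2]}' >/dev/null; python3 g.py 0.1 && 
python3 -m crank '{"grip":[0,0,0],"slide":[[0,0,0],[0,0,0],[0,0,0]],"roll":[1,2,2]}' >/dev/null; python3 g.py 0.1 && 
python3 -m crank '{"grip":[0,0,0],"slide":[[0,0,0],[0,0,0],[0,0,0]],"roll":[1,2,2]}' >/dev/null; python3 g.py 0.1 && 
python3 -m crank '{"grip":[0,0,0],"slide":[[0,0,0],[0,0,0],[0,0,0]],"roll":[1,2,2]}' >/dev/null; python3 g.py 0.1 && 
python3 -m crank '{"grip":[0,0,0],"slide":[[0,0,0],[0,0,0],[0,0,0]],"roll":[1,2,2]}' >/dev/null; python3 g.py 0.1 && 
python3 -m crank '{"grip":[0,0,0],"slide":[[0,0,0],[0,0,0],[0,0,0]],"roll":[1,2,2]}' >/dev/null; python3 g.py 0.1
```

```text
t7.2 jaw -1.2950 Mz -0.008 F [-0.5 -1.6  7.3] w 0.0114 p [0.5274 0.0044 0.0889]
t7.5 jaw -1.2602 Mz 0.033 F [-0.9 -2.   6.8] w 0.0115 p [0.5274 0.0044 0.0889]
t7.8 jaw -1.2251 Mz 0.045 F [-1.2 -1.6  6.5] w 0.0111 p [0.5274 0.0044 0.0889]
t8.1 jaw -1.1902 Mz 0.012 F [-1.  -1.3  6. ] w 0.0115 p [0.5273 0.0044 0.0889]
t8.3 jaw -1.1553 Mz -0.005 F [-1.2  0.   7. ] w 0.0115 p [0.5273 0.0045 0.0889]
t8.7 jaw -1.1207 Mz -0.050 F [-1.2 -1.4  6.5] w 0.0115 p [0.5274 0.0045 0.0889]
```

```bash
python3 -m crank '{"grip":[0,0,0],"slide":[[0,0,0],[0,0,0],[0,0,0]],"roll":[1,2,2]}' >/dev/null; python3 g.py 0.1 && 
python3 -m crank '{"grip":[0,0,0],"slide":[[0,0,0],[0,0,0],[0,0,0]],"roll":[1,2,2]}' >/dev/null; python3 g.py 0.1 && 
python3 -m crank '{"grip":[0,0,0],"slide":[[0,0,0],[0,0,0],[0,0,0]],"roll":[1,2,2]}' >/dev/null; python3 g.py 0.1 && 
python3 -m crank '{"grip":[0,0,0],"slide":[[0,0,0],[0,0,0],[0,0,0]],"roll":[1,2,2]}' >/dev/null; python3 g.py 0.1 && 
python3 -m crank '{"grip":[0,0,0],"slide":[[0,0,0],[0,0,0],[0,0,0]],"roll":[1,2,2]}' >/dev/null; python3 g.py 0.1
```

```text
t8.9 jaw -1.0862 Mz -0.132 F [-0.9 -1.3  6.8] w 0.0109 p [0.5274 0.0045 0.0889]
t8.9 jaw -1.0862 Mz -0.132 F [-0.9 -1.3  6.8] w 0.0109 p [0.5274 0.0045 0.0889]
t8.9 jaw -1.0862 Mz -0.132 F [-0.9 -1.3  6.8] w 0.0109 p [0.5274 0.0045 0.0889]
t8.9 jaw -1.0862 Mz -0.132 F [-0.9 -1.3  6.8] w 0.0109 p [0.5274 0.0045 0.0889]
t8.9 jaw -1.0862 Mz -0.132 F [-0.9 -1.3  6.8] w 0.0109 p [0.5274 0.0045 0.0889]
```

Resistance appeared. I'll re-read it at rest, then nudge 1° further to confirm.

```bash
python3 -m crank '{"grip":[0],"slide":[[0,0,0]],"roll":[0]}' >/dev/null; python3 g.py 0.2 && 
python3 -m crank '{"grip":[0],"slide":[[0,0,0]],"roll":[0]}' >/dev/null; python3 g.py 0.15 && 
python3 -m crank '{"grip":[0,0],"slide":[[0,0,0],[0,0,0]],"roll":[1,1]}' >/dev/null; python3 g.py 0.2;python3 -m crank '{"grip":[0],"slide":[[0,0,0]],"roll":[0]}' >/dev/null; python3 g.py 0.2
```

```text
t9.1 jaw -1.0863 Mz -0.169 F [-0.  -0.6  6.9] w 0.0112 p [0.5273 0.0045 0.0889]
t9.2 jaw -1.0864 Mz -0.120 F [-0.7 -1.8  6.6] w 0.0114 p [0.5274 0.0045 0.0889]
t9.3 jaw -1.0689 Mz -0.193 F [-1.2 -0.8  6.4] w 0.0111 p [0.5273 0.0045 0.0889]
t9.4 jaw -1.0690 Mz -0.156 F [-1.2 -0.6  7.2] w 0.0110 p [0.5273 0.0045 0.0889]
```

Resistance climbs with angle, so it has caught. I'll turn back gently to feel the other side of the slot.

```bash
python3 -m crank '{"grip":[0,0,0,0,0,0],"slide":[[0,0,0],[0,0,0],[0,0,0],[0,0,0],[0,0,0],[0,0,0]],"roll":[-1,-2,-3,-4,-5,-5]}' >/dev/null; python3 g.py 0.1 && 
python3 -m crank '{"grip":[0,0,0],"slide":[[0,0,0],[0,0,0],[0,0,0]],"roll":[-1,-2,-2]}' >/dev/null; python3 g.py 0.1 && 
python3 -m crank '{"grip":[0,0,0],"slide":[[0,0,0],[0,0,0],[0,0,0]],"roll":[-1,-2,-2]}' >/dev/null; python3 g.py 0.1 && 
python3 -m crank '{"grip":[0,0,0],"slide":[[0,0,0],[0,0,0],[0,0,0]],"roll":[-1,-2,-2]}' >/dev/null; python3 g.py 0.1 && 
python3 -m crank '{"grip":[0,0,0],"slide":[[0,0,0],[0,0,0],[0,0,0]],"roll":[-1,-2,-2]}' >/dev/null; python3 g.py 0.1
```

```text
t10.1 jaw -1.1560 Mz -0.063 F [ 0.1 -1.4  6.4] w 0.0110 p [0.5273 0.0045 0.0889]
t10.3 jaw -1.1909 Mz -0.053 F [-1.1 -1.5  7.1] w 0.0113 p [0.5274 0.0044 0.0889]
t10.7 jaw -1.2257 Mz -0.045 F [ 0.3 -1.9  6.6] w 0.0114 p [0.5274 0.0044 0.0889]
t10.9 jaw -1.2604 Mz 0.065 F [-1.1 -1.9  7.1] w 0.0112 p [0.5273 0.0044 0.0889]
t11.2 jaw -1.2948 Mz 0.188 F [-1.  -0.5  6.6] w 0.0116 p [0.5273 0.0044 0.0889]
```

Both walls are felt, about 0.14 rad apart, so the left dial has caught (≈1.55). I'll centre in the play, release, lift, and go to the right dial.

```bash
python3 -m crank '{"grip":[0,0,0,0,0.3,0.6,0.6,0.6],"slide":[[0,0,0],[0,0,0],[0,0,0],[0,0,0],[0,0,0],[0,0,0],[0,0,0],[0,0,0]],"roll":[2,4,6,6,6,6,6,6]}' >/dev/null; python3 g.py 0.1 &&
python3 -m crank '{"grip":[0.6,0.6,0.6,0.6,0.6,0.6,0.6,0.6,0.6,0.6,0.6],"slide":[[0,0,2],[0,0,4],[0,0,6.4],[0,-3,6.4],[0,-7,6.4],[0.5,-11,6.4],[0.5,-15,6.4],[0.5,-17,6.4],[0.5,-18,6.4],[0.5,-18,6.4],[0.5,-18,6.4]],"roll":[0,0,0,1,2,2.6,2.6,2.6,2.6,2.6,2.6]}' >/dev/null; python3 g.py 0.1
python3 - <<'E'
from rig import manip
import cv2
a=cv2.resize(manip.get_image("top")["frame"][190:345,230:450],(568,400));b=cv2.resize(manip.get_image("side")["frame"][210:380,210:440],(568,420))
import numpy as np
cv2.imwrite("pics/c4.png",cv2.resize(np.vstack([a,b]),(410,592))[:,:,::-1])
E
```

```text
t12.1 jaw -1.1906 Mz -0.016 F [-0.3 -1.4  0.3] w 0.0511 p [0.5262 0.0048 0.0872]
t13.2 jaw -1.1451 Mz -0.005 F [ 0.2  0.2 -0.1] w 0.0511 p [ 0.5311 -0.1744  0.1511]
```

View pics/c4.png

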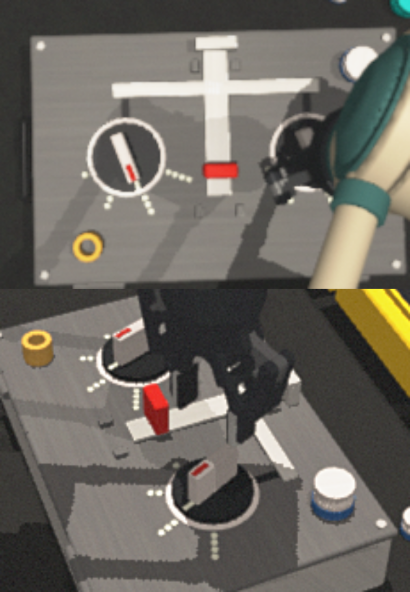

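The left bar now points near three dots and nothing else has moved; the right bar lies below the open fingers. Grasping it.

```bash
python3 -m crank '{"grip":[0.6,0.6,0.6,0.6,0.4,0.3,0.2,0.1,0.0,0.0,0.0],"slide":[[0.1,-0.1,-2],[0.1,-0.1,-4],[0.1,-0.1,-6.1],[0.1,-0.1,-6.1],[0.1,-0.1,-6.1],[0.1,-0.1,-6.1],[0.1,-0.1,-6.1],[0.1,-0.1,-6.1],[0.1,-0.1,-6.1],[0.1,-0.1,-6.1],[0.1,-0.1,-6.1]],"roll":[0,0,0,0,0,0,0,0,0,0,0]}' 40 >/dev/null; python3 g.py 0.15
```

```text
t14.3 jaw -1.1458 Mz -0.111 F [-0.9  3.5  6.1] w 0.0113 p [ 0.5327 -0.1754  0.0916]
```

```bash
python3 -m crank '{"grip":[0,0,0,0,0,0,0,0,0],"slide":[[0,0.08,0],[0,0.08,0],[0,0.08,0],[0,0.08,0],[0,0.08,0],[0,0.08,0],[0,0.08,0],[0,0.08,0],[0,0.08,0]],"roll":[0,-1,-3,-5,-7,-9,-10,-11,-11]}' >/dev/null; python3 g.py 0.12 && python3 -m crank '{"grip":[0,0,0,0,0,0],"slide":[[0,0,0],[0,0,0],[0,0,0],[0,0,0],[0,0,0],[0,0,0]],"roll":[-3,-6,-8,-10,-11,-11]}' >/dev/null;  python3 g.py 0.1 &&
python3 -m crank '{"grip":[0,0,0],"slide":[[0,0,0],[0,0,0],[0,0,0]],"roll":[-1,-2,-2]}' >/dev/null; python3 g.py 0.1 && 
python3 -m crank '{"grip":[0,0,0],"slide":[[0,0,0],[0,0,0],[0,0,0]],"roll":[-1,-2,-2]}' >/dev/null; python3 g.py 0.1 && 
python3 -m crank '{"grip":[0,0,0],"slide":[[0,0,0],[0,0,0],[0,0,0]],"roll":[-1,-2,-2]}' >/dev/null; python3 g.py 0.1 && 
python3 -m crank '{"grip":[0,0,0],"slide":[[0,0,0],[0,0,0],[0,0,0]],"roll":[-1,-2,-2]}' >/dev/null; python3 g.py 0.1
```

```text
t15.2 jaw -1.3375 Mz 0.030 F [-0.7  2.7  6.2] w 0.0113 p [ 0.5328 -0.1755  0.0917]
t15.8 jaw -1.5295 Mz -0.047 F [-0.8  1.2  5.6] w 0.0109 p [ 0.5328 -0.1757  0.0916]
t16.1 jaw -1.5644 Mz -0.072 F [-1.2  0.7  4.2] w 0.0111 p [ 0.5328 -0.1757  0.0917]
t16.4 jaw -1.5994 Mz -0.011 F [-1.   1.   5.9] w 0.0112 p [ 0.5328 -0.1758  0.0917]
t16.8 jaw -1.6342 Mz 0.010 F [-0.8  1.8  4.8] w 0.0111 p [ 0.5328 -0.1758  0.0916]
t17.1 jaw -1.6691 Mz 0.021 F [-0.7  1.   5.4] w 0.0113 p [ 0.5328 -0.1758  0.0917]
```

```bash
python3 -m crank '{"grip":[0,0,0],"slide":[[0,0,0],[0,0,0],[0,0,0]],"roll":[-1,-2,-2]}' >/dev/null; python3 g.py 0.1 && 
python3 -m crank '{"grip":[0,0,0],"slide":[[0,0,0],[0,0,0],[0,0,0]],"roll":[-1,-2,-2]}' >/dev/null; python3 g.py 0.1 && 
python3 -m crank '{"grip":[0,0,0],"slide":[[0,0,0],[0,0,0],[0,0,0]],"roll":[-1,-2,-2]}' >/dev/null; python3 g.py 0.1 && 
python3 -m crank '{"grip":[0,0,0],"slide":[[0,0,0],[0,0,0],[0,0,0]],"roll":[-1,-2,-2]}' >/dev/null; python3 g.py 0.1 && 
python3 -m crank '{"grip":[0,0,0],"slide":[[0,0,0],[0,0,0],[0,0,0]],"roll":[-1,-2,-2]}' >/dev/null; python3 g.py 0.1 && 
python3 -m crank '{"grip":[0,0,0],"slide":[[0,0,0],[0,0,0],[0,0,0]],"roll":[-1,-2,-2]}' >/dev/null; python3 g.py 0.1 && 
python3 -m crank '{"grip":[0,0,0],"slide":[[0,0,0],[0,0,0],[0,0,0]],"roll":[-1,-2,-2]}' >/dev/null; python3 g.py 0.1 && 
python3 -m crank '{"grip":[0,0,0],"slide":[[0,0,0],[0,0,0],[0,0,0]],"roll":[-1,-2,-2]}' >/dev/null; python3 g.py 0.1
```

```text
t17.4 jaw -1.7040 Mz -0.019 F [-1.   1.1  5. ] w 0.0113 p [ 0.5328 -0.1758  0.0917]
t17.6 jaw -1.7389 Mz -0.028 F [-0.7  1.   5.1] w 0.0111 p [ 0.5328 -0.1758  0.0917]
t17.9 jaw -1.7738 Mz -0.048 F [-1.4  0.8  6. ] w 0.0113 p [ 0.5328 -0.1759  0.0917]
t18.2 jaw -1.8088 Mz -0.090 F [-1.   0.9  5.4] w 0.0110 p [ 0.5328 -0.1759  0.0916]
t18.6 jaw -1.8437 Mz -0.017 F [-0.6  0.9  4.7] w 0.0109 p [ 0.5328 -0.176   0.0917]
t18.9 jaw -1.8786 Mz -0.005 F [-1.3 -0.6  5.5] w 0.0114 p [ 0.5327 -0.176   0.0917]
t19.1 jaw -1.9132 Mz 0.021 F [-0.9 -0.4  4.7] w 0.0108 p [ 0.5327 -0.176   0.0917]
t19.4 jaw -1.9476 Mz 0.131 F [-1.6  1.6  5.5] w 0.0111 p [ 0.5327 -0.1761  0.0917]
```

```bash
python3 -m crank '{"grip":[0],"slide":[[0,0,0]],"roll":[0]}' >/dev/null; python3 g.py 0.16 && 
python3 -m crank '{"grip":[0,0],"slide":[[0,0,0],[0,0,0]],"roll":[-1,-1]}' >/dev/null; python3 g.py 0.2;
python3 -m crank '{"grip":[0],"slide":[[0,0,0]],"roll":[0]}' >/dev/null; python3 g.py 0.2
python3 -m crank '{"grip":[0,0,0,0,0,0,0],"slide":[[0,0,0],[0,0,0],[0,0,0],[0,0,0],[0,0,0],[0,0,0],[0,0,0]],"roll":[1,2,3,4,5,6,6]}' >/dev/null; python3 g.py 0.1 && 
python3 -m crank '{"grip":[0,0,0],"slide":[[0,0,0],[0,0,0],[0,0,0]],"roll":[1,2,2]}' >/dev/null; python3 g.py 0.1 && 
python3 -m crank '{"grip":[0,0,0],"slide":[[0,0,0],[0,0,0],[0,0,0]],"roll":[1,2,2]}' >/dev/null; python3 g.py 0.1 && 
python3 -m crank '{"grip":[0,0,0],"slide":[[0,0,0],[0,0,0],[0,0,0]],"roll":[1,2,2]}' >/dev/null; python3 g.py 0.1 && 
python3 -m crank '{"grip":[0,0,0],"slide":[[0,0,0],[0,0,0],[0,0,0]],"roll":[1,2,2]}' >/dev/null; python3 g.py 0.1
```

```text
t19.6 jaw -1.9474 Mz 0.169 F [-1.3  0.6  6.5] w 0.0108 p [ 0.5327 -0.1761  0.0917]
t19.6 jaw -1.9474 Mz 0.169 F [-1.3  0.6  6.5] w 0.0108 p [ 0.5327 -0.1761  0.0917]
t19.6 jaw -1.9474 Mz 0.149 F [-1.  -0.1  4.9] w 0.0109 p [ 0.5327 -0.176   0.0916]
t20.4 jaw -1.8430 Mz 0.030 F [-1.4  0.8  5.9] w 0.0111 p [ 0.5328 -0.176   0.0917]
t20.6 jaw -1.8082 Mz 0.035 F [-1.4  0.5  5.8] w 0.0114 p [ 0.5328 -0.1759  0.0917]
t20.9 jaw -1.7735 Mz -0.056 F [-0.9  0.1  5.5] w 0.0109 p [ 0.5328 -0.1759  0.0917]
t21.2 jaw -1.7390 Mz -0.158 F [-1.4  0.4  5.6] w 0.0109 p [ 0.5328 -0.1759  0.0916]
t21.2 jaw -1.7390 Mz -0.158 F [-1.4  0.4  5.6] w 0.0109 p [ 0.5328 -0.1759  0.0916]
```

Both walls are felt on the right dial, so it has caught (≈0.9). Centring, releasing, and moving over the tab with the jaws along the case x.

```bash
python3 -m crank '{"grip":[0,0,0,0,0.3,0.6,0.6,0.6],"slide":[[0,0,0],[0,0,0],[0,0,0],[0,0,0],[0,0,0],[0,0,0],[0,0,0],[0,0,0]],"roll":[-2,-4,-6,-6,-6,-6,-6,-6]}' >/dev/null; python3 g.py 0.1 &&
python3 -m crank '{"grip":[0.6,0.6,0.6,0.6,0.6,0.6,0.6,0.6,0.6,0.6,0.6,0.6,0.6,0.6,0.6,0.6,0.6,0.6],"slide":[[0,0,2],[0,0,4],[0,0,6],[0,1,6],[0,3,6],[-1.7,5,6],[-1.7,7,6],[-1.7,9,6],[-1.7,9,6],[-1.7,9,6],[-1.7,9,6],[-1.7,9,6],[-1.7,9,6],[-1.7,9,6],[-1.7,9,6],[-1.7,9,6],[-1.7,9,6],[-1.7,9,6]],"roll":[0,0,0,8,16,24,32,40,48,56,64,72,80,88,96,104,107.3,107.3]}' >/dev/null; python3 g.py 0.1
python3 - <<'E'
from rig import manip
import cv2
a=cv2.resize(manip.get_image("top")["frame"][190:345,230:450],(568,400));b=cv2.resize(manip.get_image("side")["frame"][210:380,210:440],(568,420))
import numpy as np
cv2.imwrite("pics/c5.png",cv2.resize(np.vstack([a,b]),(410,592))[:,:,::-1])
E
```

```text
t22.1 jaw -1.8433 Mz 0.004 F [ 0.8  0.  -0.1] w 0.0513 p [ 0.5323 -0.1756  0.0902]
t23.9 jaw 0.0292 Mz 0.014 F [ 0.4  0.1 -0.1] w 0.0508 p [ 0.5153 -0.0856  0.1502]
```

View pics/c5.png

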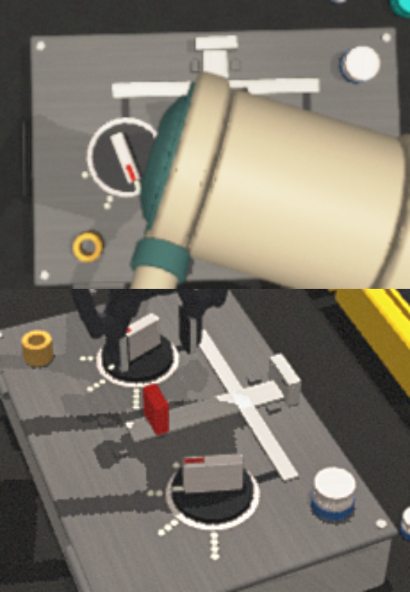

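The right dial points near two dots, and the bush, tin and tab are undisturbed. Descending on the tab and closing.

```bash
python3 -m crank '{"grip":[0.6,0.6,0.6,0.6,0.4,0.3,0.2,0.1,0.0,0.0,0.0],"slide":[[0,-0.05,-2],[0,-0.05,-4],[0,-0.05,-6.3],[0,-0.05,-6.3],[0,-0.05,-6.3],[0,-0.05,-6.3],[0,-0.05,-6.3],[0,-0.05,-6.3],[0,-0.05,-6.3],[0,-0.05,-6.3],[0,-0.05,-6.3]],"roll":[0,0,0,0,0,0,0,0,0,0,0]}' 40 >/dev/null; python3 g.py 0.15
```

```text
t25.1 jaw 0.0296 Mz -0.070 F [-3.3 -1.2  5.7] w 0.0135 p [ 0.5144 -0.0864  0.0886]
```

```bash
cat > f.py <<'E'
import sys
from rig import manip
s=manip.get_state();F=s["contact_force"];print("t%.1f F %s p %s w %.4f"%(s["clock"],F.round(1),s["position"].round(4),s["width"]));sys.exit(int(abs(F[0])>float(sys.argv[1])))
E
python3 -m crank '{"grip":[0,0,0],"slide":[[-0.1,0,0],[-0.2,0,0],[-0.2,0,0]],"roll":[0,0,0]}' >/dev/null; python3 f.py 6 &&
python3 -m crank '{"grip":[0,0],"slide":[[-0.1,0,0],[-0.1,0,0]],"roll":[0,0]}' >/dev/null; python3 f.py 6 &&
python3 -m crank '{"grip":[0,0],"slide":[[-0.1,0,0],[-0.1,0,0]],"roll":[0,0]}' >/dev/null; python3 f.py 6 &&
python3 -m crank '{"grip":[0,0],"slide":[[-0.1,-0.01,0],[-0.1,-0.01,0]],"roll":[0,0]}' >/dev/null; python3 f.py 6 &&
python3 -m crank '{"grip":[0,0],"slide":[[-0.1,0,0],[-0.1,0,0]],"roll":[0,0]}' >/dev/null; python3 f.py 6 &&
python3 -m crank '{"grip":[0,0],"slide":[[-0.1,0,0],[-0.1,0,0]],"roll":[0,0]}' >/dev/null; python3 f.py 6
```

```text
t25.4 F [-1.8 -0.2  7. ] p [ 0.5144 -0.0864  0.0886] w 0.0131
t25.6 F [ 0.  -0.3  6.2] p [ 0.5141 -0.0864  0.0886] w 0.0132
t25.8 F [1.5 0.2 5.2] p [ 0.5132 -0.0864  0.0886] w 0.0129
t25.9 F [ 0.8 -1.1  6. ] p [ 0.5122 -0.0864  0.0886] w 0.0129
t26.1 F [2.4 0.9 5.5] p [ 0.5112 -0.0864  0.0886] w 0.0131
t26.4 F [ 0.9 -0.4  6.4] p [ 0.5103 -0.0865  0.0886] w 0.0133
```

No jam yet at 4 mm. Continuing, with guards.

```bash
python3 -m crank '{"grip":[0,0,0],"slide":[[-0.1,-0.01,0],[-0.2,-0.01,0],[-0.2,-0.01,0]],"roll":[0,0,0]}' >/dev/null; python3 f.py 6 &&
python3 -m crank '{"grip":[0,0,0],"slide":[[-0.15,0,0],[-0.3,-0.01,0],[-0.3,-0.01,0]],"roll":[0,0,0]}' >/dev/null; python3 f.py 6 &&
python3 -m crank '{"grip":[0,0,0,0,0],"slide":[[-0.2,0,0],[-0.4,-0.01,0],[-0.6,-0.02,0],[-0.8,-0.02,0],[-0.8,-0.02,0]],"roll":[0,0,0,0,0]}' >/dev/null; python3 f.py 6 &&
python3 -m crank '{"grip":[0,0,0,0,0],"slide":[[-0.2,0,0],[-0.4,-0.01,0],[-0.6,-0.02,0],[-0.8,-0.02,0],[-0.8,-0.02,0]],"roll":[0,0,0,0,0]}' >/dev/null; python3 f.py 6 &&
python3 -m crank '{"grip":[0,0,0],"slide":[[-0.15,0,0],[-0.3,-0.01,0],[-0.3,-0.01,0]],"roll":[0,0,0]}' >/dev/null; python3 f.py 6 &&
python3 -m crank '{"grip":[0,0],"slide":[[-0.1,0,0],[-0.1,0,0]],"roll":[0,0]}' >/dev/null; python3 f.py 6 &&
python3 -m crank '{"grip":[0,0],"slide":[[-0.1,0,0],[-0.1,0,0]],"roll":[0,0]}' >/dev/null; python3 f.py 6
```

```text
t26.6 F [0.6 0.2 6.6] p [ 0.5082 -0.0865  0.0886] w 0.0131
t26.9 F [ 1.2 -0.8  5.6] p [ 0.5051 -0.0866  0.0886] w 0.0132
t27.4 F [0.9 0.2 5.9] p [ 0.497  -0.0868  0.0886] w 0.0136
t27.9 F [ 0.8 -0.9  6.8] p [ 0.489  -0.0871  0.0886] w 0.0131
t28.2 F [0.9 0.7 6.5] p [ 0.4861 -0.0871  0.0886] w 0.0132
t28.4 F [1.3 0.4 5.9] p [ 0.4852 -0.0872  0.0886] w 0.0134
t28.6 F [1.7 0.2 5.7] p [ 0.4844 -0.0872  0.0886] w 0.0135
```

```bash
python3 -m crank '{"grip":[0,0],"slide":[[-0.05,0,0],[-0.05,0,0]],"roll":[0,0]}' >/dev/null; python3 f.py 4 &&
python3 -m crank '{"grip":[0,0],"slide":[[-0.05,0,0],[-0.05,0,0]],"roll":[0,0]}' >/dev/null; python3 f.py 4 &&
python3 -m crank '{"grip":[0,0],"slide":[[-0.05,0,0],[-0.05,0,0]],"roll":[0,0]}' >/dev/null; python3 f.py 4 &&
python3 -m crank '{"grip":[0,0],"slide":[[-0.05,0,0],[-0.05,0,0]],"roll":[0,0]}' >/dev/null; python3 f.py 4
```

```text
t28.9 F [3.7 0.5 6.1] p [ 0.4844 -0.0872  0.0886] w 0.0136
t29.1 F [5.  1.  6.1] p [ 0.4844 -0.0872  0.0886] w 0.0133
t29.1 F [5.  1.  6.1] p [ 0.4844 -0.0872  0.0886] w 0.0133
t29.1 F [5.  1.  6.1] p [ 0.4844 -0.0872  0.0886] w 0.0133
```

The bolt is on its stop: 30 mm drawn, position fixed while force rises. Releasing and clearing off.

```bash
python3 -m crank '{"grip":[0.3,0.6,0.6,0.6,0.6],"slide":[[0,0,0],[0,0,0],[0,0,0],[0,0,0],[0,0,0]],"roll":[0,0,0,0,0]}' >/dev/null; python3 f.py 4
python3 -m crank '{"grip":[0.6,0.6,0.6,0.6,0.6,0.6,0.6,0.6,0.6,0.6,0.6,0.6,0.6,0.6],"slide":[[0,0,2],[0,0,4],[0,0,7],[0,0,11],[0,0,14],[-3,-4,14],[-5,-8,14],[-8,-12,14],[-10,-16,14],[-12,-20,14],[-15,-24,14],[-17,-28,14],[-17,-30,14],[-17,-30,14]],"roll":[0,0,0,0,0,0,0,0,0,0,0,0,0,0]}' >/dev/null; python3 f.py 4
python3 - <<'E'
from rig import manip
import cv2,numpy as np
from h import *
T=manip.get_image("top");S=manip.get_image("side");print(reds(T,(240,200,450,345)),reds(S,(200,200,440,430)))
a=cv2.resize(T["frame"][190:345,230:450],(568,400));b=cv2.resize(S["frame"][210:380,210:440],(568,420))
cv2.imwrite("pics/c6.png",cv2.resize(np.vstack([a,b]),(410,592))[:,:,::-1])
E
```

```text
t29.6 F [ 0.1  0.2 -0.4] p [ 0.4809 -0.0868  0.087 ] w 0.0514
t30.9 F [-0.1  0.5  0. ] p [ 0.3111 -0.3895  0.227 ] w 0.0512
[(array([397.2, 279.8]), array([396, 276,   3,   8,  12], dtype=int32)), (array([299.9, 282.1]), array([299, 279,   3,   7,   9], dtype=int32)), (array([348.7, 298. ]), array([340, 295,  18,   8, 124], dtype=int32))] [(array([278.9, 234.1]), array([276, 233,   7,   4,   8], dtype=int32)), (array([279.6, 281.3]), array([272, 268,  14,  29, 232], dtype=int32)), (array([319.2, 305.8]), array([314, 305,  10,   2,  12], dtype=int32))]
```

View pics/c6.png

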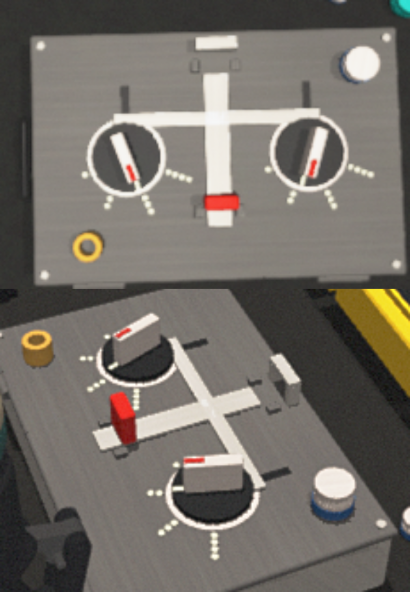

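The picture shows the bolt drawn clear of the keeper, with the tab 17 px (≈30 mm) back. The dials stand near three and two, the bush and tin are in place, and the arm is clear.

```bash
python3 -c "
from rig import manip; print(manip.sign_off())"
```

```text
the job is handed in; nothing more can be done
None
```

I unlocked the case and handed the job in at about 31 s of the 72 s allowed.

- **Left dial:** it caught at about 1.55 rad. I felt resistance on both sides of the slot, at most about 0.19 N m, then left it centred in its play.
- **Right dial:** it caught at about 0.90 rad. Again both sides were felt, at most about 0.17 N m, and I left it centred.
- **Bolt:** I drew it back 30 mm by the red tab without a jam. The pull was 1 to 2 N, rising to 5 N only once it was on its stop. I then let go and cleared the arm.

**Last checks:** the final pictures show the nose out of the keeper and the tab about 30 mm back. The bush and the tin stand where they were, and nothing touches the gripper. No check failed or disagreed. One oddity was a steady upward reading of about 6 N on the gripper while it held each part; it vanished on release, and I did not look for the cause.

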